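Slide the slim carton home in the sloped carton tray

ROBOT

A 6-joint arm with a two-finger parallel gripper is mounted at the origin on a cart in front of the work surface, level with it; the furniture and walls round the work are solid. World frame = base frame: x ahead of the robot, y to its left, z up, the work surface at z = 0. Lengths are in m, angles in rad, forces in N, time in s.
With the tool pointing down it reaches from about 0.3 to 0.875 m from the base axis. Payload 6.4 kg.
Tool frame: the origin (TCP) lies midway between the tips of the shut fingers; the grasp point (between the pads) lies 19 mm behind it; z points along the fingers, y is the direction in which the jaws open and shut (so a half turn about z gives the same grasp; the last joint's range is limited). The gripper opens to 85 mm and grips with 20 to 120 N. Pads are 22 mm wide; open, the fingers measure 114 mm over their backs; the gripper's body (76 mm by 85 mm) begins 54 mm behind the grasp point. The pads swing forward as they close: fully open they stand 13 mm farther back than shut.
Start: joints at [0.937, 0.181, 1.607, -0, 1.354, -0.206], TCP at [0.239, 0.523, 0.231] pointing down, gripper open.
Joint ranges: [-2.99, 2.99], [-0.89, 2.07], [0.3, 2.58], [-1.14, 4.28], [0, 2.63], [-3.12, 3.12]. Speed limits (rad/s): [2.57, 2.57, 3.01, 3.14, 3.14, 3.14].

INTERFACE

Orientations are given as a unit quaternion [w, x, y, z].
In Python, from bench import ctrl gives the robot as it stands. The module is installed in compiled form; this text tells all that it offers.
- The arm moves only by the tool arm_command, never from a script. Its argument "plan" is one flat list of numbers, 4 for each row, row after row: the shift along the tool's x, y, z in mm, then the turn about the tool's z in rad. A call has 1 to 20 rows; each row shifts and turns the commanded pose from where the row before left it, along the tool's axes as they then stand; what a row does not reach is not made up. A row lasts 1/10 s, in which the tool goes at most 50 mm and 8.59 degrees, less where a joint would pass 70% of its speed; a pose out of reach is approached as far as the arm can. A call is refused whole if a number of a shift passes 50 or a number of a turn 0.15, either way. A call with a gripper value outside its range is refused whole. "grip" is the opening, from 0 (shut) to 1 (fully open), set as the call begins (left out, the last holds). The fingers move at their own pace and stop on an object; the grip force is fixed at half the most. Time passes only in rows, so rows that do not move let the fingers close. It gives the time, the measured TCP pose, the force and the opening at its end, in the units of the state.
- ctrl.get_obs(): the state, without advancing time (a new reading comes with each control period).
- ctrl.camera(name): name is "scene" or "top" or "wrist"; returns a dict with "color" (480x640x3 uint8, red, green, blue), "camera_matrix" (3x3 intrinsics, pixels), "eye" and "attitude" of the camera in the world; the wrist camera has in their place "T_tool_cam" (4x4, takes a point from camera to tool coordinates, whose origin is the TCP and whose axes are the flange's). Camera axes: x right, y up, looking along -z (the intrinsics and any distortion apply to the point x, -y, -z); pixel columns grow to the right and rows downward; lengths in m; the calibration is good to about 2 mm. A picture is of the moment at which its call begins: read the wrist's pose just before it. There is no depth.
- ctrl.hand_in(): hands the job in, once; it reports no verdict.
The state is a dict: "time_s": time; "q": joint angles; "dq": joint speeds; "joint_efforts": joint torques, N m; "eef_pos": TCP position; "eef_rot": TCP orientation; "wrist_force": force on the tool from outside, world axes, zero at the start; "torque": the same for the moment, N m; "opening": opening from 0.0 (shut) to 1.0 (fully open).
Only numpy, scipy, OpenCV 4.12 (cv2) and the standard library are available. Lean on these libraries where they do the work, as an engineer would, in place of code of your own. Each camera call takes 0.05 s, during which the arm holds its last target. There are 200 camera calls.

TASK

Restock the sloped carton tray: take the slim carton that lies beside a wide one on the open table in front of you, lay it flat and lengthwise on the upper end of the tray's empty narrow lane, then slide it down the lane until it rests against the stop at the low end, and let go of it. Leave the wide carton that already lies in the other lane where it is.

Things in the scene. Friction and masses are not known exactly. Their poses are not given: they have to be found in the camera images.
- slim_mid (a point): Centre of the slim carton's box: white and dark red, lying on the table, 36 mm wide (x) x 92 long (y) x 45 high (z up), 0.06 kg, point 22.5 mm above its underside. Grasp it across the 36 mm. A weak open flap stands out 22 mm at the top of its +y end; either end may lead. Not meant: the wider carton (66 mm, white and orange) beside it; the slim ones piled at the table's far right.
- lane_home (a point): Low end of the tray's empty narrow lane: point on the lane floor, on its centre line, at the inner face of the back stop. x points downhill along the lane to the stop, z square up from its floor, y across it. The floor runs from x = -0.26 (open high end) to 0. The lane is 56 mm wide between walls 12 mm high and 4 mm thick; the stop is 28 mm high.
- carton_tray: Fixed grey sloped tray, 268 x 168 mm, open on top, low end far from the robot (+x): floor sloping 12 degrees, 15 mm above the table at the stop and 69 mm at the high end. Origin on the table under its middle. Narrow lane on the -y side, wide lane (100 mm) on the +y side. A carton left on the slope stays by friction and must be pushed, with under 1 N.
- wide_loaded: Wide carton, 66 mm wide (x) x 110 long (y) x 45 high, flap 22 mm longer at the +y end, already resting against the stop in the tray's wide lane; to be left alone. About 45 mm lie between it and a carton at home in the narrow lane. Origin on its underside, 44 mm from the end that touches the stop.
Mind the look-alikes: they are no part of the job. Leave any pink or turquoise look-alike of the part that bears slim_mid alone.

How it is judged:
On the way:
1. the slim carton lies flat and lengthwise on the floor of the narrow lane, still at least 50 mm short of the stop (y of slim_mid in the frame of lane_home between -0.016 and 0.016 m and z of slim_mid in the frame of lane_home between 0.012 and 0.034 m and angle between the z axis of slim_mid and the z axis of lane_home, either way round below 0.2 rad and angle between the y axis of slim_mid and the x axis of lane_home, either way round below 0.26 rad and x of slim_mid in the frame of lane_home between -0.27 and -0.096 m and contact force between slim_carton and carton_tray above 0.1 N), for 0.2 s.
At the end, for the whole second after the job is handed in: The slim carton lies at rest in the narrow lane, flat on its floor (within 11 degrees) and lengthwise (within 15 degrees, the play that the lane leaves), its leading end against the stop (within 12 mm), released (y of slim_mid in the frame of lane_home between -0.016 and 0.016 m and z of slim_mid in the frame of lane_home between 0.012 and 0.034 m and angle between the z axis of slim_mid and the z axis of lane_home, either way round below 0.2 rad and angle between the y axis of slim_mid and the x axis of lane_home, either way round below 0.26 rad and x of slim_mid in the frame of lane_home between -0.058 and -0.036 m and linear speed of slim_carton below 0.01 m/s); the robot touches nothing.
It fails at once if the wide carton already in the tray is shifted by more than 20 mm (distance of wide_loaded from where it was at the start of the episode above 0.02 m).
It also fails if it takes over 40 s, if anything falls off the work surface, if the arm or the gripper's body presses on something with over 40 N, if the wrist force passes 120 N, or if a joint passes its speed limit or range.

## Working session

There is one attempt and no reset: what is moved stays moved. The work goes in short steps, Python scripts to look and compute and a tool call to move; the robot and the scene stay as the last step left them, time stands still between calls to the robot, and variables do not carry over. Pictures are saved under pics/ and viewed, about 8 in all and at most 12, crops included, and the job is handed in when it is done.

Besides the shell and the picture viewer there is one more tool, called after "Emit:" as name(argument=value, ...) on one line, values as JSON. arm_command: Moves the arm, as the interface text tells. Its arguments: {"type":"object","properties":{"plan":{"type":"array","items":{"type":"number"}},"grip":{"type":"number"}},"required":["plan"]}

```bash
mkdir -p pics; cat > h.py <<'E'
import numpy as np, cv2
from bench import ctrl
from scipy.spatial.transform import Rotation as R
def rot(a):
    a=np.array(a,float)
    return a if a.shape==(3,3) else R.from_quat(a[[1,2,3,0]]).as_matrix()
def cam(name,fn=None):
    o=ctrl.get_obs(); c=ctrl.camera(name)
    if 'T_tool_cam' in c:
        T=np.eye(4);T[:3,:3]=rot(o['eef_rot']);T[:3,3]=o['eef_pos'];T=T@np.array(c['T_tool_cam'])
        c['eye'],c['Rm']=T[:3,3],T[:3,:3]
    else: c['eye'],c['Rm']=np.array(c['eye']),rot(c['attitude'])
    if fn: cv2.imwrite('pics/'+fn,c['color'][:,:,::-1])
    return c
def ray(c,uv,z):
    K=np.array(c['camera_matrix']);p=np.linalg.inv(K)@[uv[0],uv[1],1]
    d=c['Rm']@(p*[1,-1,-1]);e=c['eye'];return e+d*(z-e[2])/d[2]
def proj(c,X):
    p=(c['Rm'].T@(np.array(X)-c['eye']))*[1,-1,-1];q=np.array(c['camera_matrix'])@p;return q[:2]/q[2]
E
python3 - <<'E'
from h import *
o=ctrl.get_obs();print(o)
for n in('scene','top'):
    c=cam(n,n+'0.png');print({k:v for k,v in c.items() if k!='color'})
E
```

```text
{'time_s': 0.0, 'q': array([ 9.36702439e-01,  1.81553675e-01,  1.60801184e+00, -1.60446094e-05,
        1.35378245e+00, -2.06330784e-01]), 'dq': array([ 9.16405261e-05, -3.42456076e-04,  2.11773912e-03,  4.67114816e-04,
        1.12634983e-03, -4.39270140e-04]), 'joint_efforts': array([ 7.45297848e-05, -4.44886529e+01, -3.51330113e+01, -3.96994874e-04,
        9.32117400e-03,  2.38616065e-05]), 'eef_pos': array([0.23820224, 0.5227344 , 0.23037519]), 'eef_rot': array([-3.50893162e-04,  2.12252822e-01,  9.77214393e-01, -8.04499125e-04]), 'wrist_force': array([-0.53108202,  0.06647638,  0.12345427]), 'torque': array([0.00309677, 0.05274511, 0.01261943]), 'opening': 1.0014481466000844}
{'camera_matrix': array([[515.72815525,   0.        , 315.92191015],
       [  0.        , 515.72815525, 238.12010812],
       [  0.        ,   0.        ,   1.        ]]), 'eye': array([-0.11689038, -0.57576023,  0.49078036]), 'attitude': array([ 0.77157035,  0.47465262, -0.22928273, -0.35610885]), 'Rm': array([[ 0.64123183,  0.33186676, -0.69187151],
       [-0.76718536,  0.29578275, -0.56915656],
       [ 0.01575951,  0.895755  ,  0.44426864]])}
{'camera_matrix': array([[456.43527384,   0.        , 313.44579725],
       [  0.        , 456.43527384, 239.88823693],
       [  0.        ,   0.        ,   1.        ]]), 'eye': array([ 0.42612633, -0.01806753,  0.88323333]), 'attitude': array([ 0.71278742,  0.05685059, -0.07188851, -0.69536619]), 'Rm': array([[ 0.0225958 ,  0.98312275, -0.18154641],
       [-0.99947036,  0.02646774,  0.0189329 ],
       [ 0.02341849,  0.18102245,  0.98320011]])}
```

View pics/top0.png

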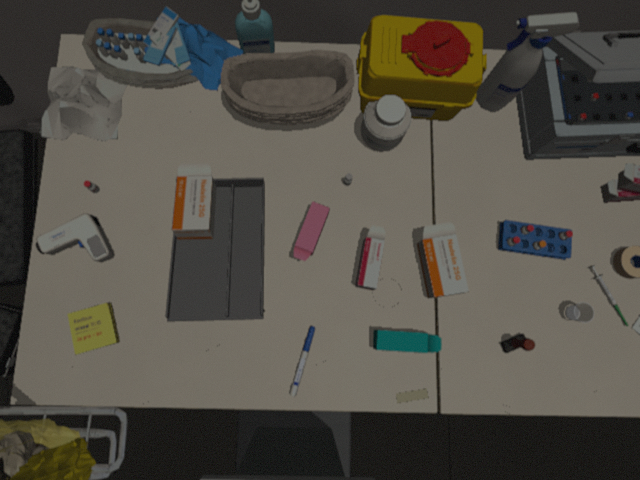

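View pics/scene0.png

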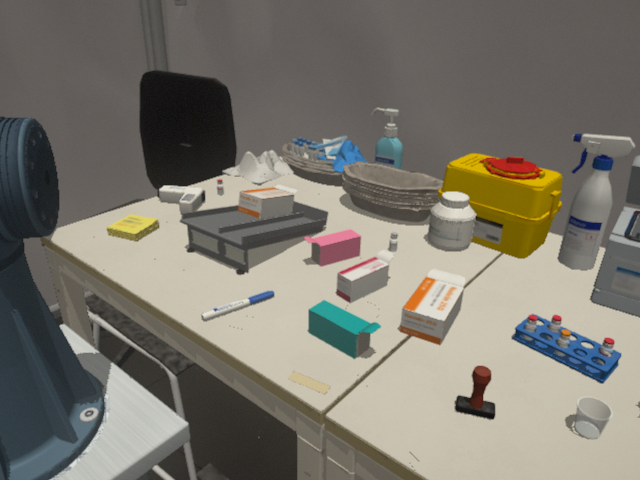

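The top view shows the slim target at about (371,258). The pink look-alike is at (312,231), and the narrow lane covers columns 232–265, with its low end at row 180 and its high end at row 318. Next I'll enlarge both areas.

```bash
python3 - <<'E'
from h import *
im=cv2.imread('pics/top0.png')
a=cv2.resize(im[215:305,340:400],None,fx=6,fy=6,interpolation=cv2.INTER_CUBIC)
b=cv2.resize(im[165:330,160:275],None,fx=3.3,fy=3.3,interpolation=cv2.INTER_CUBIC)
b=cv2.copyMakeBorder(b[:540],0,max(0,540-b.shape[0]),0,0,cv2.BORDER_CONSTANT)
m=cv2.convertScaleAbs(np.hstack([a,b]),alpha=1.6);print(m.shape);cv2.imwrite('pics/crop1.png',m)
E
```

```text
(540, 740, 3)
```

View pics/crop1.png

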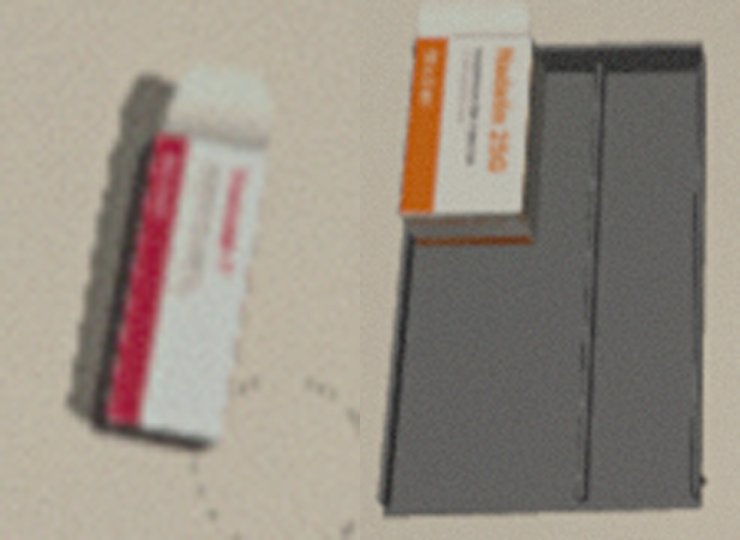

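```bash
python3 - <<'E'
from h import *
c=cam('top')
A=lambda u,v:(340+u/6-.42,215+v/6-.42)
B=lambda u,v:(160+(u-360)/3.3-.35,165+v/3.3-.35)
p=[ray(c,A(*q),.045) for q in [(152,135),(268,145),(215,442),(107,427)]]
for x in p:print(x.round(4))
ctr=sum(p)/4;ax=(p[0]+p[1]-p[2]-p[3])/2;print('slim',ctr.round(4),np.linalg.norm(ax),np.degrees(np.arctan2(ax[1],ax[0])),np.linalg.norm(p[0]-p[1]))
for n,q,z in [('div hi',(583,500),.081),('right hi',(698,500),.081),('left hi',(385,503),.081),('floor R hi corner',(702,507),.069),('floor L hi',(385,515),.069),('div lo',(601,65),.027),('stop base mid',(650,72),.015),('stop top R',(702,46),.043),('stop top mid',(620,47),.043)]:
    print(n,ray(c,B(*q),z).round(4))
w=ctrl.camera('wrist');print(w['T_tool_cam'],w['camera_matrix'])
E
```

```text
[ 0.5889 -0.1306  0.045 ]
[ 0.5867 -0.1669  0.045 ]
[ 0.4936 -0.1501  0.045 ]
[ 0.4974 -0.117   0.045 ]
slim [ 0.5416 -0.1412  0.045 ] 0.0934958590917726 -9.368381715793573 0.03643058315878632
div hi [0.4364 0.1123 0.081 ]
right hi [0.4377 0.0523 0.081 ]
left hi [0.4325 0.215  0.081 ]
floor R hi corner [0.4343 0.0511 0.069 ]
floor L hi [0.4263 0.218  0.069 ]
div lo [0.6897 0.1249 0.027 ]
stop base mid [0.6899 0.0975 0.015 ]
stop top R [0.698  0.0645 0.043 ]
stop top mid [0.696  0.1118 0.043 ]
[[-4.10015730e-04  9.54824045e-01  2.97171458e-01  7.61766013e-02]
 [ 9.99999885e-01  4.64928988e-04 -1.14108177e-04  1.25143442e-04]
 [-2.47116856e-04  2.97171378e-01 -9.54824126e-01 -1.43746162e-01]
 [ 0.00000000e+00  0.00000000e+00  0.00000000e+00  1.00000000e+00]] [[404.35317747   0.         328.9869366 ]
 [  0.         404.35317747 238.51549784]
 [  0.           0.           1.        ]]
```

Emit:
arm_command(plan=[0,0,0,-0.132,0,0,0,-0.132,-22.6,-33.6,4,0,-22.6,-33.6,4,0,-22.6,-33.6,4,0,-22.6,-33.6,4,0,-22.6,-33.6,4,0,-22.6,-33.6,4,0,-22.6,-33.6,4,0,-22.6,-33.6,4,0,-22.6,-33.6,4,0,-22.6,-33.6,4,0,-22.6,-33.6,4,0,-22.6,-33.6,4,0,-22.6,-33.6,4,0,-22.6,-33.6,4,0,-22.6,-33.6,4,0,-22.6,-33.6,4,0,-22.6,-33.6,4,0,-22.6,-33.6,4,0], grip=1)

```text
time_s: 2.2
eef_pos: [0.5416, -0.1415, 0.159]
eef_rot: [-0.0, 0.082, 0.997, 0.0]
wrist_force: [0.9, 0.8, -0.8]
opening: 1.002
```

```bash
python3 - <<'E'
from h import *
o=ctrl.get_obs();print(o['time_s'],o['eef_pos'],o['eef_rot'],o['q'])
c=cam('wrist','w1.png');np.savez('w1.npz',eye=c['eye'],Rm=c['Rm'],camera_matrix=c['camera_matrix'])
a=np.radians(-9.4);ax=np.array([np.cos(a),np.sin(a),0]);n=np.array([-ax[1],ax[0],0])
for s,t in((1,1),(1,-1),(-1,-1),(-1,1)):print(proj(c,np.array([.5416,-.1412,.045])+s*.046*ax+t*.018*n).round(1))
E
```

```text
2.2 [ 0.54163864 -0.14148     0.15895442] [-8.26349743e-05  8.19487230e-02  9.96636539e-01  9.00964681e-05] [-4.67572394e-01  2.22954397e-01  1.71146824e+00  1.12140134e-04
  1.20739092e+00 -1.87432714e+00]
[354.8 295.7]
[303.3 295.8]
[300.5 162.6]
[357.5 162.6]
```

View pics/w1.png

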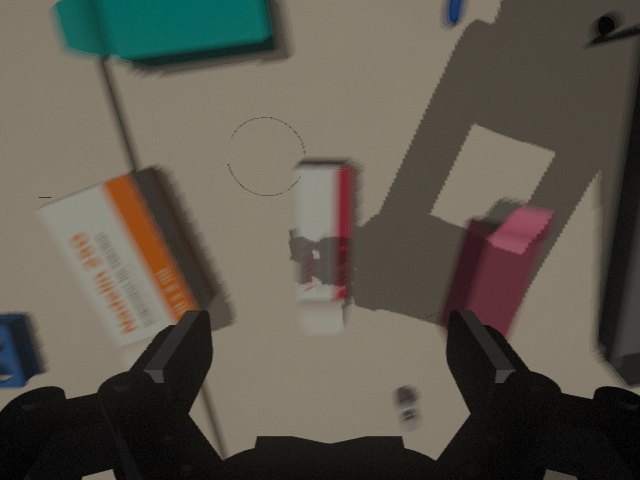

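The wrist view shows the slim carton's top corners at (296,168), (353,167), (345,300) and (297,300). That is about 4 px off the prediction, so I shift 3 mm along x and −2.6 mm across. Both neighbours are clear of the fingers.

Emit:
arm_command(plan=[-3,-2.6,10,0.02,0,0,20,0,0,0,25,0,0,0,25,0,0,0,25,0,0,0,20,0,0,0,12,0,0,0,6,0,0,0,0,0], grip=0.85)

```text
time_s: 3.15
eef_pos: [0.5433, -0.1422, 0.0157]
eef_rot: [-0.001, 0.092, 0.996, 0.0]
wrist_force: [-0.4, 0.7, -0.7]
opening: 0.848
```

Emit:
arm_command(plan=[0,0,0,0,0,0,0,0,0,0,0,0,0,0,0,0,0,0,0,0,0,0,0,0,0,0,0,0,0,0,0,0], grip=0)

```text
time_s: 3.95
eef_pos: [0.5448, -0.1434, 0.0176]
eef_rot: [0.001, 0.092, 0.996, -0.0]
wrist_force: [0.2, 1.3, 5.9]
opening: 0.412
```

Emit:
arm_command(plan=[0,0,-5,0,0,0,-15,0,0,0,-20,0,0,0,-20,0,0,0,-20,0,0,0,-20,0,0,0,0,-0.077,0,0,0,-0.077,0,0,0,-0.077,4.2,29,0,0,4.2,29,0,0,4.2,29,0,0,4.2,29,0,0,4.2,29,0,0,4.2,29,0,0,4.2,29,0,0,4.2,29,0,0,0,0,0,0])

```text
time_s: 5.75
eef_pos: [0.4982, 0.0901, 0.117]
eef_rot: [-0.0, -0.025, 1.0, 0.0]
wrist_force: [-0.3, -1.1, -0.8]
opening: 0.407
```

```bash
python3 - <<'E'
from h import *
o=ctrl.get_obs();print(o['eef_pos'],o['eef_rot'])
w=cam('wrist');t=cam('top');s=cam('scene')
a=np.radians(2.7)
for x,y,z in [(0,-.028,0),(0,.028,0),(-.26,.028,.012),(-.26,-.028,.012)]:
    b=np.radians(12);d=x*np.cos(b)+z*np.sin(b);X=[.691+d*np.cos(a)-y*np.sin(a),.0955+d*np.sin(a)+y*np.cos(a),.015-x*np.sin(b)+z*np.cos(b)]
    p=proj(w,X);print(p.round(1),proj(t,X).round(1))
    for m,q in((w,p),(t,proj(t,X))):cv2.circle(m['color'],tuple(int(v) for v in q),2,(0,255,0),-1)
sc=cv2.resize(s['color'][180:300,170:340],(400,282))
tp=cv2.resize(t['color'][160:330,150:330],(400,378))
wr=cv2.resize(w['color'],(400,300))
L=np.vstack([wr,sc[:,:]]);L=cv2.resize(L,(400,582));Rr=cv2.copyMakeBorder(tp,0,204,0,0,cv2.BORDER_CONSTANT)
cv2.imwrite('pics/m2.png',cv2.convertScaleAbs(np.hstack([L,Rr])[:,:,::-1],alpha=1.5))
E
```

```text
[0.49822326 0.09011889 0.11703576] [-7.31520836e-05 -2.52554008e-02  9.99680915e-01  4.76863185e-04]
[287.  474.6] [262.8 185.7]
[359.  474.7] [234.3 186.2]
[384.3 153.7] [227.7 315.1]
[256.3 153.3] [260.2 314.3]
```

View pics/m2.png

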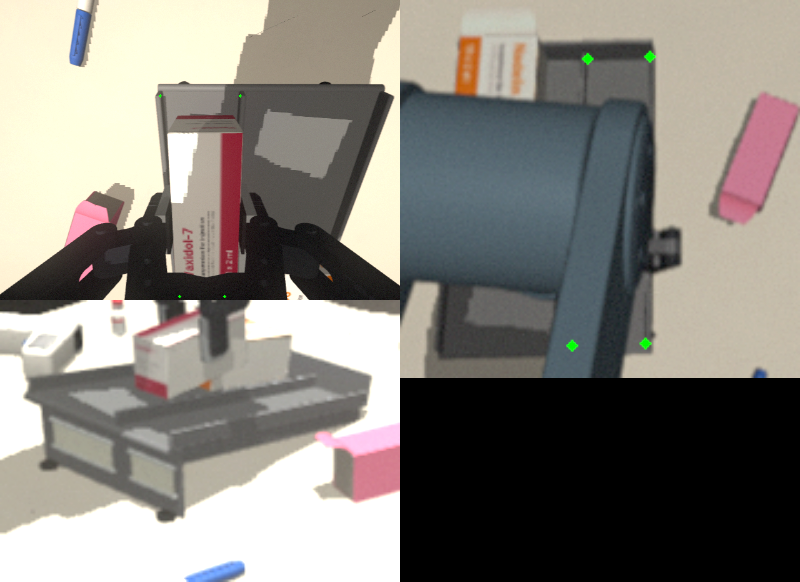

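Wrist and scene views show the carton gripped square and over the lane. It sits about 4 mm toward +y of the projected lane centre, which agrees with the TCP numbers. I correct that and lower it.

Emit:
arm_command(plan=[0,-3.7,5,0,0,0,10,0,0,0,8,0,0,0,5,0,0,0,2,0,0,0,2,0,0,0,0,0])

```text
time_s: 6.6
eef_pos: [0.4994, 0.0836, 0.0841]
eef_rot: [-0.0, -0.024, 1.0, 0.0]
wrist_force: [0.1, -0.2, 0.2]
opening: 0.409
```

Emit:
arm_command(plan=[0,0,1.5,0,0,0,0,0])

```text
time_s: 6.8
eef_pos: [0.4999, 0.0836, 0.0833]
eef_rot: [0.0, -0.024, 1.0, -0.0]
wrist_force: [-0.6, -0.1, 1.4]
opening: 0.413
```

Emit:
arm_command(plan=[0,2.5,0,0,0,0,1.5,0,0,0,1,0,0,0,0,0,0,0,0,0])

```text
time_s: 7.3
eef_pos: [0.5007, 0.086, 0.0819]
eef_rot: [0.001, -0.024, 1.0, -0.0]
wrist_force: [-0.3, -0.1, 10.8]
opening: 0.408
```

It has touched down on the lane floor. I ease off and then release.

Emit:
arm_command(plan=[0,0,-1,0,0,0,0,0])

```text
time_s: 7.5
eef_pos: [0.5006, 0.086, 0.0822]
eef_rot: [0.001, -0.024, 1.0, -0.0]
wrist_force: [2.2, 0.5, 5.0]
opening: 0.411
```

Emit:
arm_command(plan=[0,0,0,0,0,0,0,0,0,0,0,0,0,0,0,0,0,0,0,0], grip=0.7)

```text
time_s: 8.0
eef_pos: [0.4991, 0.0861, 0.081]
eef_rot: [-0.0, -0.024, 1.0, 0.0]
wrist_force: [0.5, 0.2, 0.2]
opening: 0.698
```

Emit:
arm_command(plan=[0,0,-10,0,0,0,-20,0,0,0,-25,0,0,0,-25,0,10,0,-20,0,25,0,0,0,25,0,0,0,25,0,0,0,0,0,0,0])

```text
time_s: 8.9
eef_pos: [0.4121, 0.0823, 0.1815]
eef_rot: [-0.0, -0.024, 1.0, 0.0]
wrist_force: [0.7, -0.0, -0.0]
opening: 0.704
```

```bash
python3 - <<'E'
from h import *
o=ctrl.get_obs();print(o['time_s'],o['eef_pos'],o['eef_rot'],o['wrist_force'])
w=cam('wrist');s=cam('scene')
np.savez('w2.npz',eye=w['eye'],Rm=w['Rm'],camera_matrix=w['camera_matrix'])
sc=cv2.resize(s['color'][180:300,170:330],(320,240))
sc=cv2.copyMakeBorder(sc,0,240,0,0,cv2.BORDER_CONSTANT)
cv2.imwrite('pics/m3.png',cv2.convertScaleAbs(np.hstack([w['color'][:,80:560],sc])[:,:,::-1],alpha=1.3))
E
```

```text
8.9 [0.41210712 0.08232388 0.18153053] [-4.40421681e-04 -2.37669720e-02  9.99717428e-01  4.20816687e-05] [ 0.72456716 -0.00729763 -0.00634152]
```

View pics/m3.png

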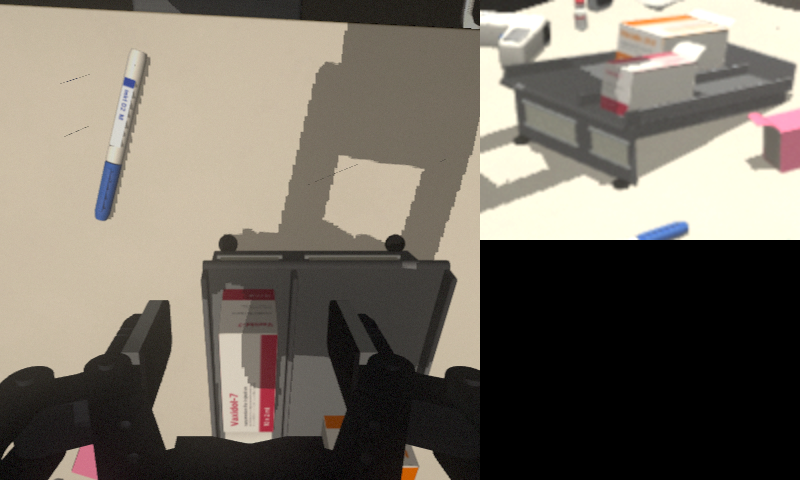

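The carton lies flat in the lane. Its rear bottom edge is at about (302–353, 289) in the full wrist picture.

```bash
python3 - <<'E'
from h import *
c=dict(np.load('w2.npz'))
for uv,z in [((302,289),.065),((353,289),.065),((298,333),.107),((357,332),.107)]:print(ray(c,uv,z).round(4))
E
```

```text
[0.4549 0.0657 0.065 ]
[0.4532 0.1014 0.065 ]
[0.465  0.0662 0.107 ]
[0.4627 0.102  0.107 ]
```

Emit:
arm_command(plan=[0,0,0,0,0,0,0,0,0,0,0,0,0,0,0,0,0,0,10,0,0,0,20,0,0,0,25,0,0,0,25,0,0,0,12,0,0,0,6,0,0,0,0,0,0,0,0,0,-10,0,0,0,-10,0,0,0,0,0,0,0], grip=0)

```text
time_s: 10.5
eef_pos: [0.437, 0.0828, 0.0843]
eef_rot: [0.002, -0.024, 1.0, -0.0]
wrist_force: [-0.8, 0.7, 0.7]
opening: 0.002
```

Emit:
arm_command(plan=[-4,0,0.8,0,-8,0,1.7,0,-8,0,1.7,0,-8,0,1.7,0,-8,0,1.7,0,-8,0,1.7,0,-8,0,1.7,0,-8,0,1.7,0,-8,0,1.7,0,-8,0,1.7,0,-8,0,1.7,0,-8,0,1.7,0,-8,0,1.7,0,-8,0,1.7,0,-8,0,1.7,0,0,0,0,0])

```text
time_s: 12.1
eef_pos: [0.5514, 0.0884, 0.0586]
eef_rot: [0.0, -0.024, 1.0, -0.0]
wrist_force: [0.1, 0.3, 0.4]
opening: -0.003
```

```bash
python3 - <<'E'
from h import *
o=ctrl.get_obs();print(o['time_s'],o['eef_pos'],o['eef_rot'],o['wrist_force'])
w=cam('wrist');s=cam('scene')
np.savez('w3.npz',eye=w['eye'],Rm=w['Rm'],camera_matrix=w['camera_matrix'])
sc=cv2.resize(s['color'][180:300,170:330],(320,240))
sc=cv2.copyMakeBorder(sc,0,240,0,0,cv2.BORDER_CONSTANT)
cv2.imwrite('pics/m4.png',cv2.convertScaleAbs(np.hstack([w['color'][:,80:560],sc])[:,:,::-1],alpha=1.3))
E
```

```text
12.1 [0.5514072  0.08838684 0.05859868] [ 3.59452349e-04 -2.35601809e-02  9.99722355e-01 -3.74429876e-05] [0.07297262 0.34242044 0.43177789]
```

View pics/m4.png

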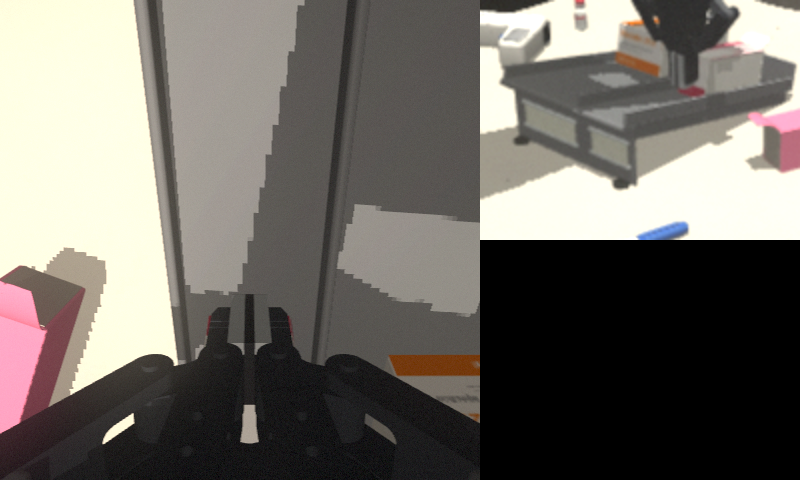

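The carton is sliding straight ahead of the shut fingers, centred in the lane. I continue toward the stop.

Emit:
arm_command(plan=[-6,0,1.2,0,-6,0,1.3,0,-6,0,1.3,0,-6,0,1.3,0,-4,0,0.9,0,-4,0,0.9,0,-3,0,0.6,0,0,0,0,0])

```text
time_s: 13.0
eef_pos: [0.5856, 0.0901, 0.0511]
eef_rot: [0.0, -0.024, 1.0, -0.0]
wrist_force: [-0.4, -0.1, -0.8]
opening: -0.001
```

Emit:
arm_command(plan=[-2,0,0.4,0,-2,0,0.4,0,0,0,0,0])

```text
time_s: 13.3
eef_pos: [0.5895, 0.0903, 0.0504]
eef_rot: [0.0, -0.024, 1.0, -0.0]
wrist_force: [-1.0, -0.2, 0.0]
opening: -0.002
```

Emit:
arm_command(plan=[-2,0,0.4,0,0,0,0,0])

```text
time_s: 13.5
eef_pos: [0.5915, 0.0904, 0.05]
eef_rot: [0.0, -0.024, 1.0, -0.0]
wrist_force: [-0.9, -0.1, 0.6]
opening: 0.001
```

Emit:
arm_command(plan=[-1.5,0,0.3,0,0,0,0,0])

```text
time_s: 13.7
eef_pos: [0.5929, 0.0904, 0.0497]
eef_rot: [0.0, -0.024, 1.0, 0.0]
wrist_force: [0.2, 0.5, 0.2]
opening: -0.002
```

Emit:
arm_command(plan=[-2,0,0.4,0,0,0,0,0])

```text
time_s: 13.9
eef_pos: [0.5938, 0.0905, 0.0493]
eef_rot: [-0.001, -0.024, 1.0, -0.0]
wrist_force: [-5.5, 0.3, 4.0]
opening: -0.002
```

Emit:
arm_command(plan=[-2,0,0.4,0,0,0,0,0])

```text
time_s: 14.1
eef_pos: [0.594, 0.0906, 0.0491]
eef_rot: [-0.003, -0.024, 1.0, -0.0]
wrist_force: [-13.7, -1.5, 14.0]
opening: -0.002
```

The carton is firmly against the stop. I back off and check.

Emit:
arm_command(plan=[4,0,-0.8,0,10,0,0,0,20,0,-10,0,20,0,-20,0,20,0,-25,0,25,0,-25,0,25,0,-30,0,25,0,0,0,25,0,0,0,25,0,0,0,0,45,0,0,0,45,0,0,0,45,0,0,0,45,0,0,0,0,0,0])

```text
time_s: 15.6
eef_pos: [0.3884, 0.2653, 0.1598]
eef_rot: [0.0, -0.026, 1.0, 0.001]
wrist_force: [-0.4, -0.2, -0.9]
opening: 0.0
```

```bash
python3 - <<'E'
from h import *
o=ctrl.get_obs();print(o['time_s'],o['eef_pos'],o['wrist_force'])
t=cam('top','top5.png');s=cam('scene')
sc=cv2.resize(s['color'][160:290,170:340],(380,290))
tp=cv2.resize(t['color'][155:330,150:290],(420,525),interpolation=cv2.INTER_CUBIC)
sc=cv2.copyMakeBorder(sc,0,235,0,0,cv2.BORDER_CONSTANT)
cv2.imwrite('pics/m5.png',cv2.convertScaleAbs(np.hstack([tp,sc])[:,:,::-1],alpha=1.5))
E
```

```text
15.6 [0.38837496 0.26532948 0.15981336] [-0.41624633 -0.22475568 -0.9150149 ]
```

View pics/m5.png

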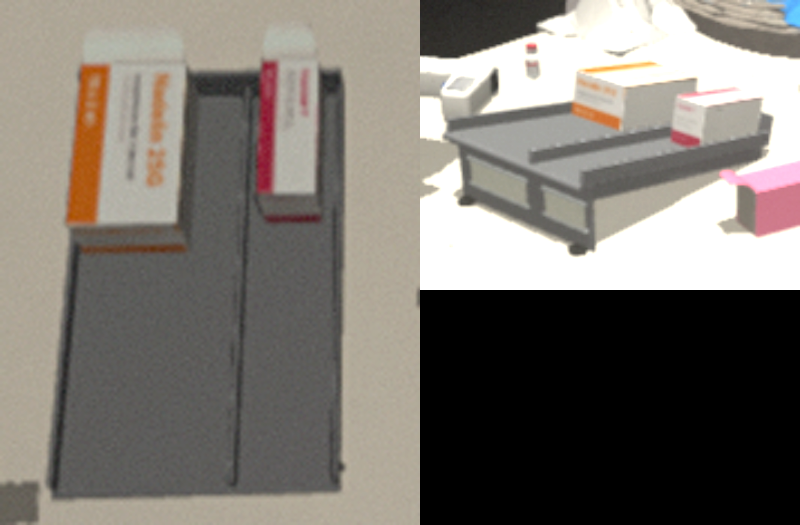

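The slim carton is seated at the stop with its flap over it, flat and straight. The wide carton looks unmoved. One numeric check, then I hand in.

```bash
python3 - <<'E'
from h import *
c=cam('top')
for u,v in((266,219),(320,220)):print(ray(c,(150+u/3-.33,155+v/3-.33),.035).round(4))
a=cv2.imread('pics/top0.png')[160:240,165:218];b=cv2.imread('pics/top5.png')[160:240,165:218]
print('wide shift px',cv2.phaseCorrelate(*(cv2.cvtColor(i,6).astype(np.float32) for i in(a,b))))
print(ctrl.hand_in())
E
```

```text
[0.6024 0.1082 0.035 ]
[0.6027 0.0742 0.035 ]
wide shift px ((0.07448582364828837, 0.03785135313006549), 1.0243692287692316)
the job is handed in; nothing more can be done
None
```

I picked up the slim carton and laid it at the high end of the narrow lane, about 0.2 m short of the stop. I let go of it there, then pushed it down with the shut fingers until the stop resisted, at about 14 N along the lane on the last step. Then I backed off clear of the tray. The job is handed in at about 16 s.

**Slim carton:** The last top view puts its rear edge at x ≈ 0.6025 m. I expected 0.601 m when fully against the stop, so its centre is about 45 mm from the stop. It is straight and within about 2 mm of the lane centre. In both the top and scene pictures it looks flat, with its flap over the stop.

**Wide carton:** It shifted less than 0.1 pixel between the first and last top pictures, so it did not move.

No check failed or disagreed. I had to correct two small cross-lane offsets (up to about 4 mm) before releasing the carton.

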